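# Seat the cells and hold the photometer lid at its balance point

## Task

The stay of the photometer's sample lid is off and the lid lies fallen back against the housing. First press both stoppered cells fully down into their holder so that they cannot foul the lid, then take the lid by its bar, swing it forward and hold it straight upright at its balance point so that I can hook the stay on again; finish while still gripping the bar there. Don't let the lid fall forward, and leave the other things on and around the instrument where they are.

Things in the scene. Friction and masses are not known exactly. Their poses are not given: they have to be found in the camera images.
- photometer: White bench spectrophotometer, fixed, 360 mm deep (x) by 400 mm wide (y). Origin: centre of its underside on the bench; its x axis points from its front (keypad, display; towards the robot) to its rear, z up; it is turned about z by up to 0.35 rad. The front deck is 120 mm high; the sample chamber in it is an opening 140 mm wide (y = -70 to 70 mm) from x = -140 to 20 mm. The grey lamp housing behind (x = 60 to 200 mm) is 180 mm high.
- lid_hinge (a point): Point on the lid's hinge line, midway along it: x = 20 mm, z = 126 mm in the photometer's frame. The hinge line runs along the photometer's y axis. Axes as the photometer's.
- lid (a joint): Angle of the grey lid (panel 156 mm wide, 8 mm thick, reaching 153 mm from the hinge), rad: 0 = shut (level, towards the front), 1.571 = straight upright, which is its balance point (centre of mass over the hinge), 2.05 = fallen back on its stop, where it starts. Lid and bar weigh about 0.36 kg (0.25 to 0.47); the hinge is nearly frictionless, so that it falls from either side of upright unless held.
- lid_bar (a point): Steel grab bar along the lid's free edge: round, 12 mm thick, 100 mm long along the photometer's y axis, carried by two 8 mm posts at its ends, with 23 mm clear between bar and panel edge. The point is the middle of the bar, 182 mm from the hinge line, in the panel's mid-plane. It swings with the lid: its x axis points to the hinge, y lies along the bar. The bar is about 288 mm above the bench at the start, 308 mm with the lid upright.
- cell_left (a joint): How far the left cell (photometer +y side) has been pressed down, m: starts between 0 and 0.004, 0.012 = fully home against a firm stop (stopper down on the holder block). It slides with about 4 N friction and stays where it is left.
- cell_right (a joint): The same for the right cell (-y side).
- cell_left_top (a point): Centre of the top of the left cell's round white stopper (18 mm wide, 12 mm high, on a 12.5 mm square glass cell). It stands at x = -60, y = 32 mm in the photometer's frame, 122 to 126 mm above the bench at the start and 114 mm when home.
- cell_right_top (a point): The same for the right cell, at x = -60, y = -32 mm in the photometer's frame.
- cell_box: Black box 75 x 45 x 25 mm lying on the photometer's deck, right of the chamber; leave alone. Origin: centre of its underside.
- vial: Small amber vial, 24 mm wide, 45 mm high, on the deck left of the chamber; leave alone. Origin: centre of its underside.
- beaker: Clear beaker, 68 mm wide, 90 mm high, on the bench left of the photometer; leave alone. Origin: underside.
- reagent: Amber reagent bottle, 90 mm wide, 190 mm high, on the bench right of the photometer; leave alone. Origin: underside.
- wash_bottle: White bottle, 64 mm wide, 150 mm high, on the bench left of the photometer; leave alone. Origin: underside.
- flask: Conical flask, 68 mm wide, 100 mm high, on the bench right of the photometer; leave alone. Origin: underside.
- spanner: Steel spanner 150 mm long lying on top of the lamp housing; leave alone.

How it is judged:
On the way, in this order (a step that is already met when the one before it is completed fails the run):
1. both cells pressed fully home while the lid still lies back (value of joint each of cell_left, cell_right above 0.0103 m and value of joint lid above 1.9 rad), for 0.2 s.
2. the lid gripped by its bar and steady upright (value of joint lid between 1.49 and 1.65 rad and contact force between lid and the fingers above 1 N and velocity of joint lid between -0.1 and 0.1 rad/s), for 0.5 s.
At the end, for the whole second after the job is handed in: Both cells home (within 1.7 mm of their stop); the lid within about 0.08 rad (4.5 degrees) of upright, at rest (under 0.1 rad/s), its bar gripped by the fingers (over 1 N) all through the last second; every bystander within 30 mm of where it stood (all of step 2 and value of joint each of cell_left, cell_right above 0.0103 m and distance of each of cell_box, vial, beaker, reagent, wash_bottle, flask, spanner from where it was at the start of the episode below 0.03 m); the arm keeps its last pose, push and grip.
It fails at once if the lid falls or is swung forward well past upright (value of joint lid below 1.25 rad).
It fails at once if a bystander is knocked away (distance of any of cell_box, vial, beaker, reagent, wash_bottle, flask, spanner from where it was at the start of the episode above 0.05 m).
It also fails if it takes over 48 s, if anything falls off the work surface, if the arm or the gripper's body presses on something with over 40 N, if the wrist force passes 120 N, or if a joint passes its speed limit or range.

## Robot

A 7-joint arm with a two-finger parallel gripper is mounted at the origin on the work surface. World frame = base frame: x ahead of the robot, y to its left, z up, the work surface at z = 0. Lengths are in m, angles in rad, forces in N, time in s.
With the tool pointing down it reaches from about 0.425 to 0.925 m from the base axis. Payload 6.8 kg.
Tool frame: the origin (TCP) lies midway between the tips of the shut fingers; the grasp point (between the pads) lies bot.grip_point_offset behind it (bot.grip_point_offset is the distance from the TCP to the grasp point, in m); z points along the fingers, y is the line along which they close (so a half turn about z gives the same grasp; the last joint's range is limited). The gripper opens to 85 mm and grips with 20 to 120 N. Pads are 22 mm wide; open, the fingers measure 114 mm over their backs; the gripper's body (76 mm by 85 mm) begins 54 mm behind the grasp point. The pads swing forward as they close: fully open they stand 13 mm farther back than shut.
Start: joints at [-1.214, 0.477, 0.022, 1.555, -0.011, 1.109, -0.083], TCP at [0.303, 0.603, 0.231] pointing down, gripper open.
Joint ranges: [-2.96, 2.96], [-0.34, 2.1], [-1.41, 1.46], [0.24, 2.44], [-1.37, 4.51], [0.17, 1.92], [-2.96, 2.96]. Speed limits (rad/s): [2.39, 2.39, 3.14, 3.14, 3.14, 3.14, 3.14].

## Interface

Orientations are given as a unit quaternion [w, x, y, z].
In Python, from station import get_obs, cams, job, bot gives the robot as it stands.
- The arm moves only by the tool arm_command, never from a script. Its argument "rows" is a list that holds one entry, the list of rows, each a list of 5 numbers: the finger opening in mm, from 0 to 85.4, then the shift along the world's x, y, z in units of 60 mm (1.0 is 60 mm), then the turn about the world's z in units of 0.08 rad (1.0 is 0.08 rad). In form: [[[grip, x, y, z, turn], ...]]. A call has exactly 10 rows; each row shifts and turns the commanded pose from where the row before left it; what a row does not reach is not made up. A row lasts 1/8 s, in which the tool goes at most 62.5 mm and 10.7 degrees, less where a joint would pass 70% of its speed; a pose out of reach is approached as far as the arm can. A call with a number of a shift or a turn outside -1 to 1 is refused whole. A call with a gripper value outside its range is refused whole. The fingers move at their own pace and stop on an object; "newtons" is the grip in N (left out, the last holds). Time passes only in rows, so rows that do not move let the fingers close, or fill a call up. It gives the time, the measured TCP pose, the force, the opening and the grip force at its end, in the units of the state.
- get_obs(): the state, without advancing time (a new reading comes with each control period).
- cams.read_camera(name): name is "scene" or "top" or "wrist"; returns the picture (420x560x3 uint8, red, green, blue); there is no depth.
- cams.camera_params(name): a dict with "K" (3x3 intrinsics, pixels), "extrinsics" (4x4, takes a point from camera to world coordinates). Camera axes: x right, y down, z forward; pixel columns grow to the right and rows downward; lengths in m; the calibration is good to about 2 mm. A picture is of the moment at which its call begins: read the wrist's pose just before it. camera_params takes no time and is no camera call; for the wrist camera it gives the pose at the moment of the call.
- job.hand_in(): hands the job in; it is judged then, once.
The state is a dict: "t": time; "q": joint angles; "joint_vel": joint speeds; "joint_torque": joint torques, N m; "eef_pos": TCP position; "tool_rot": TCP orientation; "contact_force": force on the tool from outside, world axes, zero at the start; "torque": the same for the moment, N m; "gripper_width": opening from 0.0 (shut) to 1.0 (fully open); "grasp_force": force on a finger pad.
Only numpy, scipy, OpenCV 4.12 (cv2) and the standard library are available. Lean on these libraries where they do the work, as an engineer would, in place of code of your own. Each camera call takes 0.05 s, during which the arm holds its last target. There are 200 camera calls.

## Working session

There is one attempt and no reset: what is moved stays moved. The work goes in short steps, Python scripts to look and compute and a tool call to move; the robot and the scene stay as the last step left them, time stands still between calls to the robot, and variables do not carry over. Pictures are saved under pics/ and viewed, at most 10 in all, crops included, and the job is handed in when it is done.

Besides the shell and the picture viewer there is one more tool, called after "Call:" by a JSON object that holds its "fn" and its "kwargs". arm_command: Moves the arm, as the interface text tells. Its arguments: {"type":"object","properties":{"rows":{"type":"array"},"newtons":{"type":"number"}},"required":["rows"]}

```bash
mkdir -p pics; python3 - <<'E'
from station import get_obs,cams,job,bot
import cv2,numpy as np
for n in("scene","top"):
    im=cams.read_camera(n); cv2.imwrite(f"pics/{n}0.png",cv2.resize(im[:,:,::-1],(784,588),interpolation=cv2.INTER_CUBIC))
    p=cams.camera_params(n); print(n,np.round(p["K"],1).tolist(),np.round(p["extrinsics"],3).tolist())
o=get_obs();print(o["t"],o["eef_pos"],o["tool_rot"],o["gripper_width"],bot.grip_point_offset)
E
```

```text
scene [[469.5, 0.0, 277.5], [0.0, 469.5, 212.6], [0.0, 0.0, 1.0]] [[-1.0, -0.011, -0.012, 0.591], [-0.0, 0.736, -0.676, 0.757], [0.016, -0.676, -0.736, 0.893], [0.0, 0.0, 0.0, 1.0]]
top [[434.8, 0.0, 278.4], [0.0, 434.8, 203.8], [0.0, 0.0, 1.0]] [[0.004, -0.99, 0.143, 0.452], [-1.0, -0.002, 0.011, 0.049], [-0.011, -0.143, -0.99, 1.01], [0.0, 0.0, 0.0, 1.0]]
0.1 [0.3023224  0.60293003 0.23039779] [-1.40729557e-04  2.30286622e-01  9.73122496e-01 -8.12923826e-04] 0.9953382195573376 0.0187
```

View pics/top0.png

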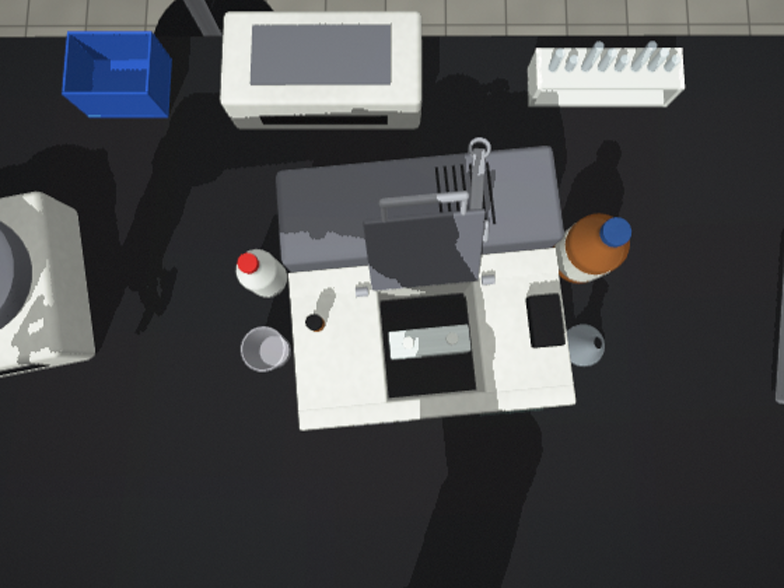

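View pics/scene0.png

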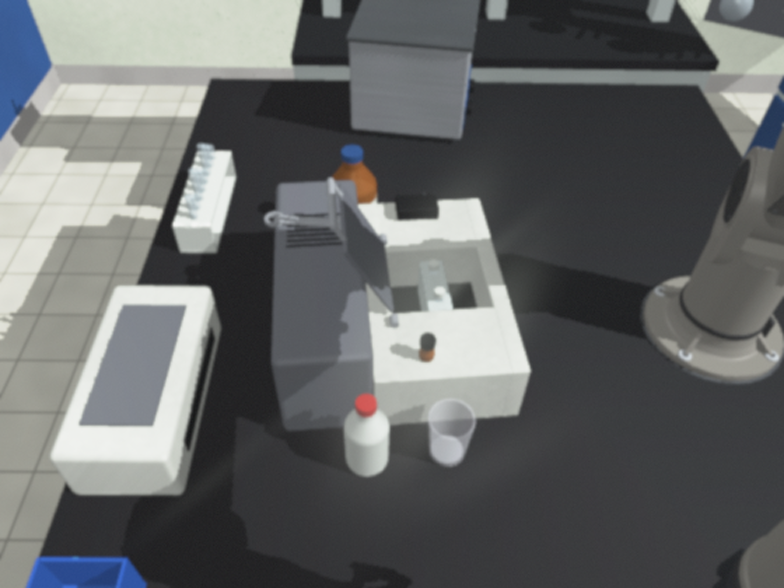

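The top view shows the photometer's deck: front edge (300,410)–(575,384), deck/housing junction (288,273)–(562,248), and housing rear corners (277,172)/(552,147). The stoppers are at about (408,340)/(460,336), and the bar lies around (385–467, 200). The scene view shows the lid lying back and the spanner to the right of the bar. I'll fit the photometer pose next.

```bash
cat > h.py <<'E'
import numpy as np,cv2
from station import get_obs,cams,job,bot
from scipy.optimize import least_squares
def proj(n,P,p=None):
    p=p or cams.camera_params(n);E=np.array(p["extrinsics"]);P=np.atleast_2d(P)
    c=(P-E[:3,3])@E[:3,:3];u=c@np.array(p["K"]).T;return u[:,:2]/u[:,2:]
def w(s,P):
    P=np.atleast_2d(P);c,n=np.cos(s[2]),np.sin(s[2])
    return np.c_[s[0]+c*P[:,0]-n*P[:,1],s[1]+n*P[:,0]+c*P[:,1],P[:,2]]
E
python3 - <<'E'
from h import *
L=np.array([[60,200,120],[60,-200,120],[200,200,180],[200,-200,180],[-60,32,124],[-60,-32,124],[-180,200,120],[-180,-200,120]])/1e3
U=np.array([[288,273],[562,248],[277,172],[552,147],[408,340],[460,336],[300,410],[575,384]])/1.4
f=lambda s:(proj("top",w(s,L))-U).ravel()
r=least_squares(f,[.65,0,0],loss='soft_l1');print(r.x);print(np.round(r.fun.reshape(-1,2),1))
s=r.x
im=cams.read_camera("top")[:,:,::-1].copy()
b=2.05;Q=np.array([[20-182*np.cos(b),y,126+182*np.sin(b)] for y in(-50,0,50)])/1e3
print("cells",w(s,L[4:6]),"bar",w(s,Q))
c=im[120:300,190:410];c=cv2.resize(c,None,fx=3.6,fy=3.2,interpolation=cv2.INTER_CUBIC)
for P,col in((w(s,L),(0,0,255)),(w(s,Q),(0,255,0))):
    for u in proj("top",P): cv2.drawMarker(c,(int((u[0]-190+.5)*3.6),int((u[1]-120+.5)*3.2)),col,0,10,1)
cv2.imwrite("pics/c1.png",c)
E
```

```text
[0.56133496 0.00447643 0.09340321]
[[ 0.5 -1.6]
 [-3.7 -1.1]
 [-1.6 -3.6]
 [ 2.3 -3.8]
 [ 0.8  0.8]
 [-5.   0.8]
 [-0.2 18.5]
 [ 2.5 18.9]]
cells [[ 0.49861193  0.0307409   0.124     ]
 [ 0.50458105 -0.03298013  0.124     ]] bar [[ 0.6694606  -0.03561372  0.28749995]
 [ 0.66479723  0.01416834  0.28749995]
 [ 0.66013386  0.06395039  0.28749995]]
```

View pics/c1.png

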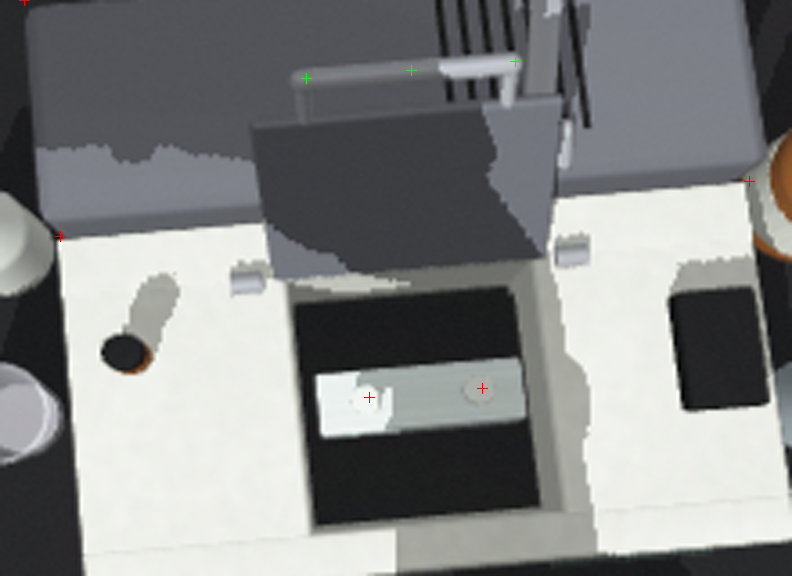

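The markers land on the cells, the bar and the deck/housing corners. I'll move over the left cell with the fingers shut, turning the closing line onto the photometer's x axis.

Call:
{"fn": "arm_command", "kwargs": {"rows": [[[0,0,0,1,-1],[0,0,0,1,-1],[0,0.2,-0.7,0,-1],[0,0.2,-0.7,0,-1],[0,0.2,-0.7,0,-1],[0,0.2,-0.7,0,-1],[0,0.2,-0.7,0,-1],[0,0.2,-0.7,0,-1],[0,0.2,-0.7,0,-1],[0,0.2,-0.7,0,-1]]], "newtons": 40}}

```text
t: 1.4
eef_pos: [0.3987, 0.2658, 0.3512]
tool_rot: [-0.0, 0.592, 0.806, -0.0]
contact_force: [1.5, 0.4, -0.3]
gripper_width: -0.003
grasp_force: 0.0
```

Call:
{"fn": "arm_command", "kwargs": {"rows": [[[0,0.28,-0.66,0,-1],[0,0.28,-0.66,0,-1],[0,0.28,-0.66,0,-0.66],[0,0.28,-0.66,0,0],[0,0.28,-0.66,0,0],[0,0.28,-0.66,0,0],[0,0,0,-0.8,0],[0,0,0,-0.9,0],[0,0,0,-0.6,0],[0,0,0,0,0]]]}}

```text
t: 2.65
eef_pos: [0.4973, 0.0294, 0.2111]
tool_rot: [-0.001, 0.673, 0.739, -0.003]
contact_force: [-0.1, -0.8, 0.4]
gripper_width: 0.001
grasp_force: 0.0
```

```bash
python3 - <<'E'
from h import *
o=get_obs();print(o["t"],o["eef_pos"],o["tool_rot"],o["contact_force"],o["gripper_width"])
from scipy.spatial.transform import Rotation as R
q=o["tool_rot"];print(R.from_quat(np.r_[q[1:],q[0]]).as_matrix()[:,1])
im=cams.read_camera("wrist");p=cams.camera_params("wrist");im=im[:,:,::-1].copy()
s=[.56133,.00448,.0934]
P=w(s,np.array([[-60,32,124],[-60,-32,124],[20+84,0,287.5]])/1e3);print(proj("wrist",P))
for u in proj("wrist",P): cv2.drawMarker(im,(int(u[0]),int(u[1])),(0,0,255),0,10,1)
cv2.imwrite("pics/w1.png",im)
E
```

```text
2.65 [0.49727106 0.02941528 0.21113798] [-0.00140616  0.67349854  0.73918256 -0.00262181] [-0.05955256 -0.82887985  0.42782021] 0.0012662098431666696
[ 0.99566938  0.09278568 -0.00577008]
[[281.07034878 215.42266862]
 [281.05635858 287.85076663]
 [822.37512222 464.64196111]]
```

View pics/w1.png

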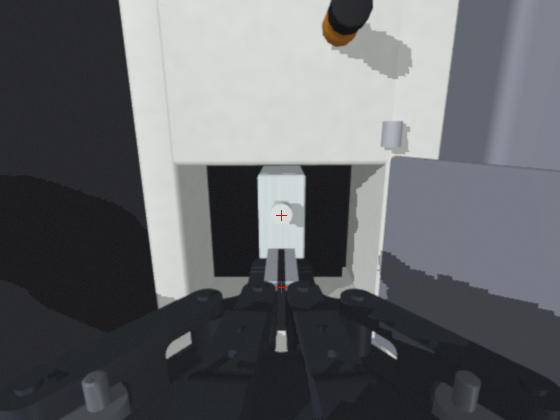

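The wrist view confirms the stopper at (281,213), on the predicted mark. Pressing the left cell now.

Call:
{"fn": "arm_command", "kwargs": {"rows": [[[0,0.02,0.02,-0.7,0],[0,0,0,-0.6,0],[0,0,0,-0.1,0],[0,0,0,-0.06,0],[0,0,0,-0.06,0],[0,0,0,-0.05,0],[0,0,0,-0.04,0],[0,0,0,0,0],[0,0,0,0,0],[0,0,0,0,0]]]}}

```text
t: 3.95
eef_pos: [0.501, 0.0311, 0.1169]
tool_rot: [0.0, 0.673, 0.739, 0.0]
contact_force: [2.8, 0.5, 3.6]
gripper_width: 0.005
grasp_force: 1.9
```

Call:
{"fn": "arm_command", "kwargs": {"rows": [[[0,0,0,-0.04,0],[0,0,0,-0.03,0],[0,0,0,-0.03,0],[0,0,0,-0.03,0],[0,0,0,0,0],[0,0,0,0,0],[0,0,0,0,0],[0,0,0,0,0],[0,0,0,0,0],[0,0,0,0,0]]]}}

```text
t: 5.2
eef_pos: [0.5013, 0.0311, 0.1133]
tool_rot: [-0.001, 0.674, 0.739, 0.002]
contact_force: [-14.7, -0.1, 61.7]
gripper_width: -0.002
grasp_force: 30.6
```

Call:
{"fn": "arm_command", "kwargs": {"rows": [[[0,0,0,0.7,0],[0,0,0,0,0],[0,0.05,-0.53,0,0],[0,0.05,-0.54,0,0],[0,0,0,0,0],[0,0,0,0,0],[0,0,0,0,0],[0,0,0,0,0],[0,0,0,0,0],[0,0,0,0,0]]]}}

```text
t: 6.45
eef_pos: [0.5066, -0.033, 0.1509]
tool_rot: [0.0, 0.673, 0.739, 0.0]
contact_force: [-0.2, 0.1, -0.6]
gripper_width: -0.0
grasp_force: 0.0
```

Call:
{"fn": "arm_command", "kwargs": {"rows": [[[0,-0.03,0,-0.4,0],[0,0,0,-0.06,0],[0,0,0,-0.06,0],[0,0,0,-0.06,0],[0,0,0,-0.05,0],[0,0,0,-0.05,0],[0,0,0,-0.04,0],[0,0,0,-0.02,0],[0,0,0,0,0],[0,0,0,0,0]]]}}

```text
t: 7.7
eef_pos: [0.5054, -0.0332, 0.1131]
tool_rot: [-0.002, 0.674, 0.739, 0.002]
contact_force: [-29.2, 2.7, 86.2]
gripper_width: 0.002
grasp_force: 43.1
```

Call:
{"fn": "arm_command", "kwargs": {"rows": [[[0,0,0,0.8,0],[0,0,0,0.9,0],[0,0,0,0.9,0],[0,0,0,0.9,0],[60,0,0,0.7,0],[60,0.6,0.2,0,0],[60,0.7,0.2,0,0],[60,0.7,0.2,0,0],[60,0.6,0.2,0,0],[60,0,0,0,0]]]}}

```text
t: 8.95
eef_pos: [0.6629, 0.0167, 0.3571]
tool_rot: [0.0, 0.672, 0.74, -0.0]
contact_force: [-0.8, -0.0, -0.0]
gripper_width: 0.702
grasp_force: 0.0
```

```bash
python3 - <<'E'
from h import *
o=get_obs();print(o["t"],o["eef_pos"],o["tool_rot"],o["contact_force"],o["gripper_width"])
s=[.56133,.00448,.0934];b=2.05
A=w(s,np.array([[20-182*np.cos(b),y,126+182*np.sin(b)] for y in(-50,0,50)])/1e3)
C=w(s,np.array([[-60,32,114],[-60,-32,114]])/1e3)
t=o["eef_pos"][None]
ims=[]
for n in("wrist","top"):
    im=cams.read_camera(n)[:,:,::-1].copy()
    for P,c in((A,(0,255,0)),(C,(0,0,255)),(t,(255,0,255))):
        for u in proj(n,P): cv2.drawMarker(im,(int(u[0]),int(u[1])),c,0,8,1)
    ims.append(im)
cv2.imwrite("pics/w2.png",np.hstack([cv2.resize(i,(400,300)) if 0 else i[:, 80:480] for i in ims]))
E
```

```text
8.95 [0.66292517 0.01665339 0.35706799] [ 4.92945352e-04  6.72472846e-01  7.40121534e-01 -3.77226643e-04] [-0.84465394 -0.03011573 -0.02398234] 0.7019964063256563
```

View pics/w2.png

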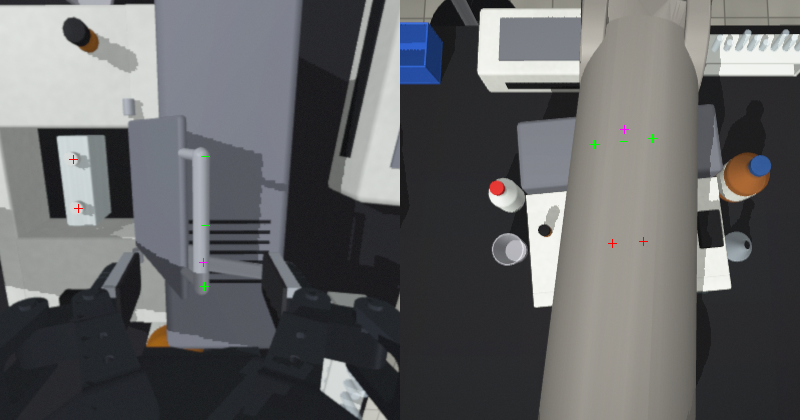

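The bar lies midway between the open fingers, at columns 195–208 with its middle near (202,225). Both stoppers sit at the "home" marks near (75,158) and (80,208). Descending and gripping.

Call:
{"fn": "arm_command", "kwargs": {"rows": [[[60,0,0,-0.7,0],[60,0,0,-0.5,0],[60,0,0,-0.22,0],[60,0,0,0,0],[10,0,0,0,0],[5,0,0,0,0],[5,0,0,0,0],[5,0,0,0,0],[5,0,0,0,0],[5,0,0,0,0]]], "newtons": 40}}

```text
t: 10.3
eef_pos: [0.6617, 0.0148, 0.2742]
tool_rot: [0.001, 0.673, 0.739, 0.001]
contact_force: [3.0, 1.0, 5.3]
gripper_width: 0.123
grasp_force: 39.3
```

Call:
{"fn": "arm_command", "kwargs": {"rows": [[[5,-0.11,-0.01,0.05,0],[5,-0.11,-0.01,0.05,0],[5,-0.11,-0.01,0.045,0],[5,-0.115,-0.01,0.04,0],[5,-0.115,-0.01,0.035,0],[5,-0.115,-0.01,0.03,0],[5,-0.12,-0.012,0.025,0],[5,-0.12,-0.012,0.02,0],[5,0,0,0,0],[5,0,0,0,0]]]}}

```text
t: 11.55
eef_pos: [0.6061, 0.0094, 0.2916]
tool_rot: [0.001, 0.674, 0.739, 0.0]
contact_force: [2.9, -0.6, 5.5]
gripper_width: 0.118
grasp_force: 41.6
```

```bash
python3 - <<'E'
from h import *
o=get_obs();print(o["t"],o["eef_pos"],o["contact_force"],o["torque"],o["gripper_width"],o["grasp_force"])
s=[.56133,.00448,.0934]
h=w(s,[[.02,0,.126]])[0];print("hinge",h);d=o["eef_pos"]-h
print("x along",d[0]*np.cos(s[2])+d[1]*np.sin(s[2]),d[2])
im=cams.read_camera("scene")[:,:,::-1].copy();im=im[100:280,150:390]
cv2.imwrite("pics/s2.png",cv2.resize(im,None,fx=3.2,fy=3.2,interpolation=cv2.INTER_CUBIC))
E
```

```text
11.55 [0.60607536 0.00936595 0.2916032 ] [ 2.90382888 -0.57348604  5.46405939] [-0.20478482 -0.97940629  0.05575175] 0.11759247265848319 41.55527651309967
hinge [0.58124283 0.00634529 0.126     ]
x along 0.025006019007005637 0.16560320234464548
```

View pics/s2.png

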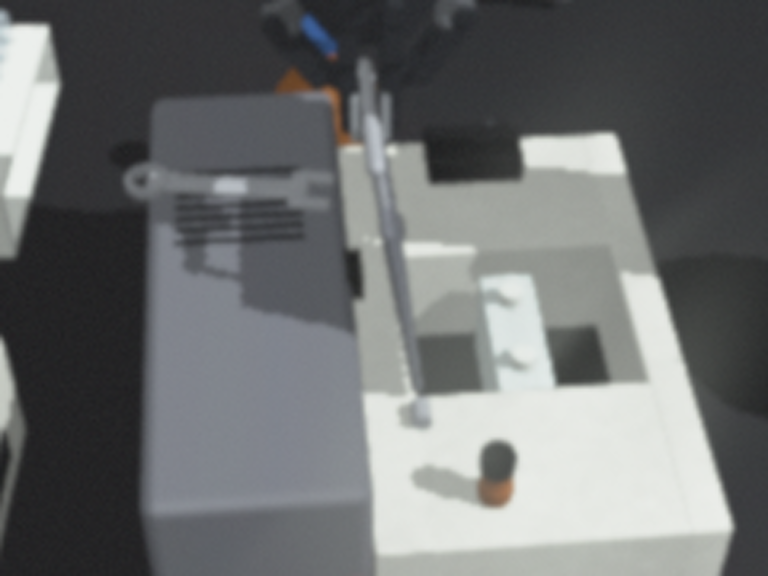

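The lid follows the grip and is a few degrees short of upright; the cells, spanner and vial are undisturbed. About 26.5 mm is left to go.

Call:
{"fn": "arm_command", "kwargs": {"rows": [[[5,-0.08,-0.007,0.008,0],[5,-0.1,-0.01,0.008,0],[5,-0.1,-0.01,0.007,0],[5,-0.1,-0.01,0.005,0],[5,-0.06,-0.004,0.002,0],[5,0,0,0,0],[5,0,0,0,0],[5,0,0,0,0],[5,0,0,0,0],[5,0,0,0,0]]]}}

```text
t: 12.85
eef_pos: [0.5794, 0.0069, 0.2926]
tool_rot: [0.0, 0.674, 0.739, -0.0]
contact_force: [1.5, -4.4, 2.6]
gripper_width: 0.122
grasp_force: 42.1
```

```bash
python3 - <<'E'
from h import *
o=get_obs();print(o["t"],o["eef_pos"],o["contact_force"],o["gripper_width"],o["grasp_force"])
s=[.56133,.00448,.0934]
h=w(s,[[.02,0,.126]])[0];d=o["eef_pos"]-h
print("x along",d[0]*np.cos(s[2])+d[1]*np.sin(s[2]),d[2])
im=cams.read_camera("scene")[:,:,::-1].copy()
k=3.2;c=cv2.resize(im[100:280,150:390],None,fx=k,fy=k,interpolation=cv2.INTER_CUBIC)
P=np.array([[20,78,126],[20,78,279],[20,50,308]])/1e3
for u in proj("scene",w(s,P)): cv2.drawMarker(c,(int((u[0]-149.5)*k),int((u[1]-99.5)*k)),(0,0,255),0,10,1)
cv2.imwrite("pics/s3.png",c)
E
```

```text
12.85 [0.57941166 0.00685762 0.29262789] [ 1.47884605 -4.41297405  2.56230161] 0.12192048773351653 42.144455909729004
x along -0.0017754080188843312 0.16662788645124166
```

View pics/s3.png

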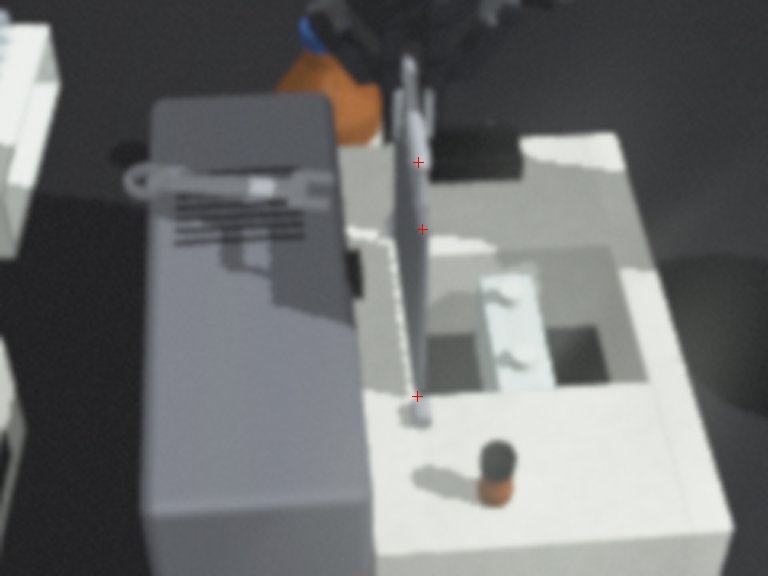

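The panel edge runs from (420,396) to about (424,229) and the bar's near end is at about (418,160). These match the upright marks. The grip force is 42 N and steady, so I'm handing in.

```bash
python3 -c "
from station import job
print(job.hand_in())"
```

```text
the job is handed in; nothing more can be done
None
```

I pressed both cells home, swung the lid forward by its bar and handed in with it held upright at about 42 N, and the bystanders I could see in the last picture looked undisturbed; hand-in returned no verdict.

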